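# Lock the air regulator's setting with its outer ring

## Task

The spray-air regulator on the riser board has been set with the small inner knob; now lock it. Turn only the wide outer ring clockwise (seen from above) until you feel it run onto its springy stop and it sits snug there, finger-tight and never forced, without disturbing the inner knob or the things around. Let go of the ring, then slide the catch in front of it fully home towards the ring.

Things in the scene. Friction and masses are not known exactly. Their poses are not given: they have to be found in the camera images.
- regulator: grey steel box 120 x 100 x 50 mm, fixed on a wooden riser board 84 mm above the desk, so its flat top panel is 134 mm above the desk. Origin: centre of its underside; +x towards its back (hose barbs); its front with the round gauge faces -x, about towards the robot; z up. On the panel: two concentric knobs, their upright axis 12 mm to +x of the centre, and a sliding catch on their -x side
- knob_axis (a point): point on the knobs' common axis at the height of the panel (134 mm above the desk); axes as the regulator's
- lock_ring: outer lock ring: dark knurled steel disc, 60 mm diameter, its rim from 3 to 21 mm above the panel. Origin on the axis at panel height; x axis along the white line on its top. Turns about the upright axis, clockwise from above to lock. It drags with a steady friction of about 0.22 N m everywhere and stays where it is left; while turning pauses, that friction may bear either way
- ring_mark (a point): outer end of the white line on the ring's top, 28.5 mm from the axis, 21 mm above the panel. After 0.6 to 1.8 rad of clockwise turning from its start (different every time, not readable) the ring runs onto a hidden sprung stop in the box: from there the resisting torque grows by 1.5 N m per rad of turn, on top of the friction
- stop_centre (a point): point on the axis inside the box, 20 mm under the panel, at the hidden stop's height. The stop bears on the ring 22 mm from the axis. Snug: 4 N or more there (0.09 N m above the friction, 0.06 rad past first touch), still so when let go (friction holds up to 10 N). Forced: over 22 N (0.48 N m, 0.32 rad). 0.2 to 0.3 N m above the friction is right
- inner_mark (a point): end of the black line on top of the inner knob, 12 mm from the axis, 38 mm above the panel. The inner knob is a light-metal disc of 28 mm diameter on the same axis, standing out of the ring from 21 to 38 mm above the panel; it turns at a touch (0.006 N m) and must stay: its mark may not move 2 mm (10 degrees)
- catch (a joint): slide of the catch, m: 0 = open (start), 0.016 = fully home, growing along the regulator's +x towards the ring; friction about 2.5 N, hard stop at the end, stays where left
- catch_post (a point): centre of the top of the catch's upright thumb post: black, 8 mm thick along the regulator's x, 20 mm wide along its y, top 23.5 mm above the panel; 64 mm from the knob axis on the -x side when open, 48 mm when home. A 5.5 mm high steel tongue runs from its foot 13 mm towards the ring between two 5 mm high guide rails
- jar_gold: small jar with gold-coloured lid, 42 mm diameter, 46 mm high, loose bystander left of the riser; origin at its underside
- tape_masking: roll of yellow masking tape, 76 mm diameter, 18 mm high, lying flat, loose bystander left of the riser; origin at its underside
- sand_block: wooden sanding block 46 x 80 x 28 mm, loose bystander far left of the riser; origin at its underside

How it is judged:
By the outcome, as a careful person would: the job done as asked, in the order asked, and still so for the second after the job is handed in, with the robot touching nothing.
It also fails if it takes over 61 s, if anything falls off the work surface, if the arm or the gripper's body presses on something with over 40 N, if the wrist force passes 120 N, or if a joint passes its speed limit or range.

## Robot

A 6-joint arm with a two-finger parallel gripper is mounted at the origin on a cart in front of the work surface, level with it; the furniture and walls round the work are solid. World frame = base frame: x ahead of the robot, y to its left, z up, the work surface at z = 0. Lengths are in m, angles in rad, forces in N, time in s.
With the tool pointing down it reaches from about 0.35 to 0.85 m from the base axis. Payload 8.1 kg.
Tool frame: the origin (TCP) lies on the centre line of the jaws, within the pads' length; the fingertips stand 11 mm ahead of it and the grasp point (between the pads) lies 8 mm behind it (tip_reach is the z of the fingertips in the tool frame, in m); z points along the fingers, y is the direction in which the jaws open and shut (so a half turn about z gives the same grasp; the last joint's range is limited). The gripper opens to 93 mm and grips with 3 to 60 N. Pads are 15 mm wide; open, the fingers measure 128 mm over their backs; the gripper's body (75 mm by 188 mm) begins 65 mm behind the grasp point.
Start: joints at [-0.085, 0.13, 1.488, -0, 1.523, -0.085], TCP at [0.6, 0, 0.23] pointing down, gripper open.
Joint ranges: [-2.96, 2.96], [-0.89, 2.26], [0.02, 2.5], [-1.34, 4.48], [0, 2.73], [-2.66, 2.66]. Speed limits (rad/s): [2.39, 2.39, 2.79, 3.14, 3.14, 3.14].

## Interface

Orientations are given as a rotation vector (axis times angle).
In Python, from plant import read_state, read_camera, camera_params, close_job, silhouettes, tip_of, tip_reach gives the robot as it stands.
- The arm moves only by the shell command python3 -m creep 'ROWS' [FORCE]. ROWS is JSON, a list of rows, each a list of 5 numbers: the shift along the tool's x, y, z in m, then the turn about the tool's z in rad, then the closure in counts, from 0 (fully open) to 255 (shut). In form: [[dx, dy, dz, twist, gripper], ...]. A call has 1 to 12 rows; each row shifts and turns the commanded pose from where the row before left it, along the tool's axes as they then stand; what a row does not reach is not made up. A row lasts 1/12 s, in which the tool goes at most 41.7 mm and 7.16 degrees, less where a joint would pass 70% of its speed; a pose out of reach is approached as far as the arm can. A call is refused whole if a number of a shift passes 0.0417 or a number of a turn 0.125, either way. A call with a gripper value outside its range is refused whole. The fingers move at their own pace and stop on an object; FORCE is the grip in N (left out, the last holds). Time passes only in rows, so rows that do not move let the fingers close. It gives the time, the measured TCP pose, the force and the opening at its end, in the units of the state.
- read_state(): the state, without advancing time (a new reading comes with each control period).
- read_camera(name): name is "scene" or "side" or "wrist"; returns the picture (400x640x3 uint8, red, green, blue); there is no depth.
- camera_params(name): a dict with "fov_y" (degrees; the focal length in pixels is half the picture's height over the tangent of half this angle, whatever the lens; pixels are square), "cx", "cy" (the principal point, pixels), "k1" (the pictures are not rectified: a ray, as slopes to the right and down, at radius r is drawn at 1 + k1 r^2 times it, then the intrinsics apply), "position" and "rotation" of the camera in the world. Camera axes: x right, y down, z forward; pixel columns grow to the right and rows downward; lengths in m; the calibration is good to about 2 mm. A picture is of the moment at which its call begins: read the wrist's pose just before it. camera_params takes no time and is no camera call; for the wrist camera it gives the pose at the moment of the call.
- close_job(): hands the job in, once; it reports no verdict.
Trained networks look in the newest picture that a camera, given by its name, has taken for a name from the list of things; names that differ only in an ending like _2 or _b are one class to them, and where a whole thing is asked for, a point or a joint stands for the part that bears it (a point fixed in the world has none). Each returns a list of dicts, best first, with "confidence" (0 to 1); they miss things now and then, are a little off and sometimes report something else, mostly with a low value. They report only what shows in the picture. A call takes as long as a camera call.
- silhouettes(camera, query): "region" (400x640 bool, what is visible of it) and "pixel" ([column, row] in pixels, amid what is visible of it).
- tip_of(camera, query): "pixel" ([column, row] in pixels: a listed point, or the origin of a listed thing).
The state is a dict: "t": time; "q": joint angles; "dq": joint speeds; "joint_torque": joint torques, N m; "tool_pos": TCP position; "orientation": TCP orientation; "force": force on the tool from outside, world axes, zero at the start; "wrist_torque": the same for the moment, N m; "opening": finger opening in m.
Only numpy, scipy, OpenCV 4.12 (cv2) and the standard library are available. Lean on these libraries where they do the work, as an engineer would, in place of code of your own. Each camera call takes 0.05 s, during which the arm holds its last target.

## Working session

There is one attempt and no reset: what is moved stays moved. The work goes in short steps, Python scripts to look and compute and a shell command to move; the robot and the scene stay as the last step left them, time stands still between calls to the robot, and variables do not carry over. Pictures are saved under pics/ and viewed, and the job is handed in when it is done.

```bash
ls; mkdir -p pics
cat > h.py <<'E'
import numpy as np, cv2
from plant import *
def save(name,fn):
    im=read_camera(name); cv2.imwrite('pics/'+fn,im[:,:,::-1]); return im
def ray(p,uv):
    f=200/np.tan(np.radians(p['fov_y'])/2)
    d=(np.array(uv)-[p['cx'],p['cy']])/f
    u=d.copy()
    for _ in range(30): u=d/(1+p['k1']*(u@u))
    R=np.array(p['rotation']); R=R if R.shape==(3,3) else cv2.Rodrigues(R)[0]
    return np.array(p['position']), R@np.array([u[0],u[1],1])
def atz(p,uv,z):
    o,d=ray(p,uv); return o+d*(z-o[2])/d[2]
def tri(obs):
    A=np.zeros((3,3));b=np.zeros(3)
    for p,uv in obs:
        o,d=ray(p,uv); d=d/np.linalg.norm(d); M=np.eye(3)-np.outer(d,d); A+=M;b+=M@o
    return np.linalg.solve(A,b)
E
python3 - <<'E'
from h import *
s=read_state(); print({k:np.round(v,3).tolist() for k,v in s.items()}, tip_reach)
for c in ['scene','side','wrist']:
    print(c,camera_params(c)); p=camera_params(c); save(c,c+'0.png')
    for q,z in [('knob_axis',.134),('ring_mark',.155),('inner_mark',.172),('catch_post',.1575)]:
        r=tip_of(c,q)
        for x in r[:2]: print(q,np.round(x['pixel'],1),round(x['confidence'],2),np.round(atz(p,x['pixel'],z),4))
E
```

```text
pics
{'t': 0.0, 'q': [-0.085, 0.131, 1.489, -0.0, 1.523, -0.085], 'dq': [-0.001, 0.0, 0.001, -0.001, -0.001, -0.0], 'joint_torque': [-0.002, -55.985, -49.176, 0.077, 0.036, -0.0], 'tool_pos': [0.599, 0.0, 0.229], 'orientation': [-2.22, -2.22, 0.002], 'force': [0.254, -0.859, 0.341], 'wrist_torque': [0.031, 0.028, -0.01], 'opening': 0.093} 0.011
scene {'fov_y': 57.249335090853016, 'cx': 321.23741656123275, 'cy': 205.55682940353853, 'k1': -0.01813552462943121, 'position': array([-0.12742787,  0.82490121,  0.62702979]), 'rotation': array([-1.02570705,  2.29135047, -1.1743685 ])}
knob_axis [332.3 166.1] 0.6 [0.4954 0.2235 0.134 ]
ring_mark [326.5 160.1] 0.61 [0.5024 0.2387 0.155 ]
inner_mark [332.6 152.9] 0.62 [0.498  0.2211 0.172 ]
catch_post [360.  158.4] 0.51 [0.4468 0.1685 0.1575]
side {'fov_y': 56.83663873282324, 'cx': 324.4113921863437, 'cy': 191.62624547912532, 'k1': 0.023100597296915926, 'position': array([0.00449659, 0.95896366, 0.60838319]), 'rotation': array([-0.71687653,  2.46784047, -1.30371491])}
knob_axis [320.7 153.7] 0.76 [0.4806 0.225  0.134 ]
ring_mark [308.  143.4] 0.52 [0.5196 0.2273 0.155 ]
inner_mark [313.4 136.2] 0.67 [0.5121 0.2121 0.172 ]
inner_mark [272.2 272.4] 0.52 [0.2945 0.6549 0.172 ]
catch_post [346.2 142.1] 0.53 [0.4345 0.1699 0.1575]
wrist {'fov_y': 61.885132736586456, 'cx': 311.0947010889227, 'cy': 193.9119476365202, 'k1': -0.045348994708905195, 'position': array([0.59923688, 0.08081083, 0.38447593]), 'rotation': array([ 2.84709102e+00, -1.20418224e-03,  4.49453977e-04])}
```

View pics/scene0.png

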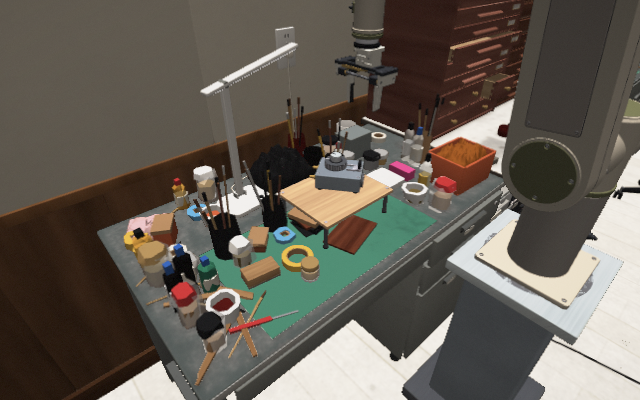

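View pics/side0.png

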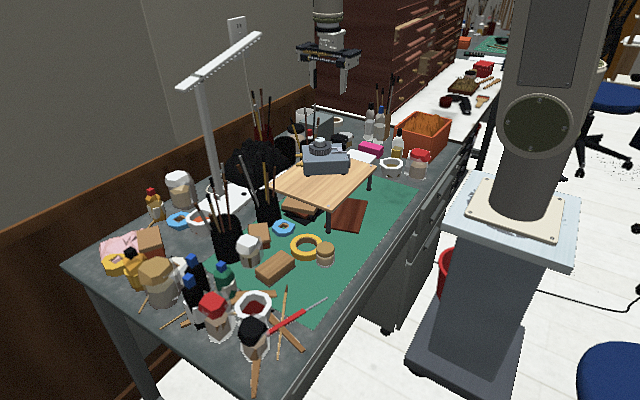

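View pics/wrist0.png

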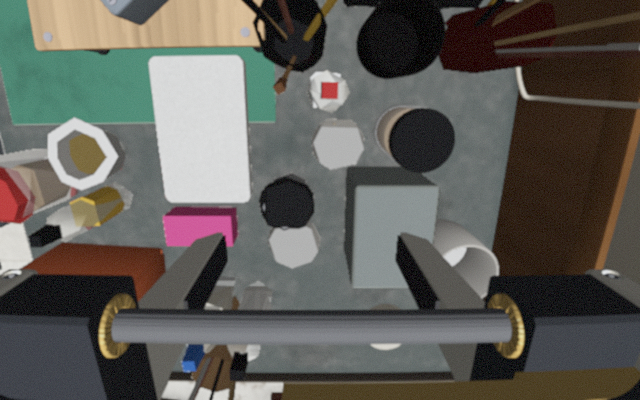

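Run:
```python
from h import *
a=cv2.imread('pics/scene0.png')[30:230,190:450]; b=cv2.imread('pics/side0.png')[20:220,170:430]
cv2.imwrite('pics/z.png',np.vstack([cv2.resize(a[:150],None,fx=3,fy=3,interpolation=3)[:, :780][50:350],cv2.resize(b[:150],None,fx=3,fy=3,interpolation=3)[150-100:350]]))
cv2.imwrite('pics/za.png',cv2.resize(a,None,fx=3,fy=3,interpolation=3)); cv2.imwrite('pics/zb.png',cv2.resize(b,None,fx=3,fy=3,interpolation=3))
```

```text
(no output)
```

View pics/za.png

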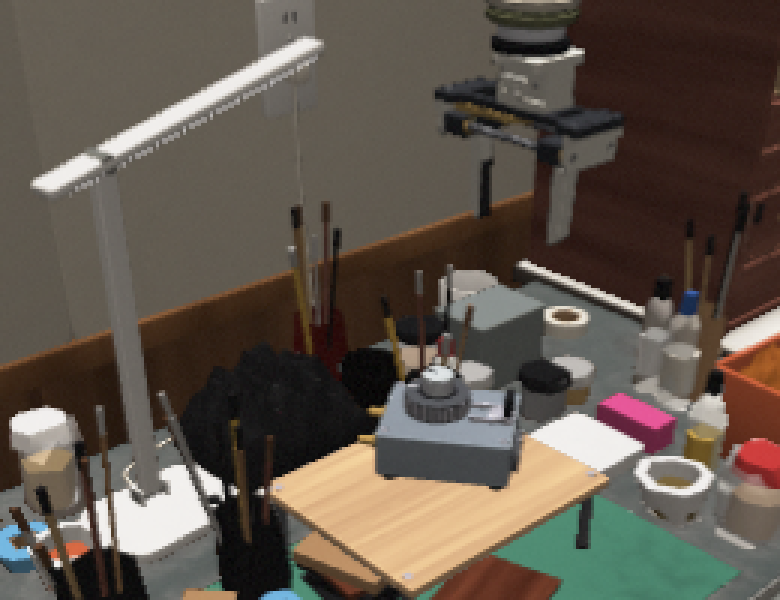

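View pics/zb.png

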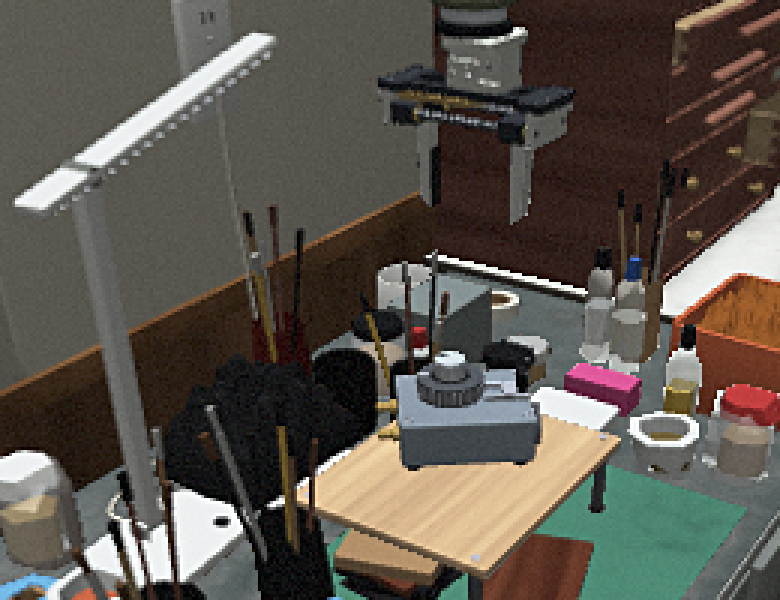

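Run:
```python
from h import *
A=camera_params('scene');B=camera_params('side')
for n,a,b in [('b1',(450,265),(433,252)),('b2',(418,270),(406,262)),('b3',(385,300),(365,295)),('b4',(470,305),(445,295)),('l1',(165,393),(210,408)),('l2',(235,420),(282,428)),('l3',(268,437),(315,440)),('r1',(297,210),(248,215)),('r2',(325,205),(274,207)),('r3',(337,230),(300,232)),('lamptip',(322,42),(272,36)),('lampend',(35,185),(18,205)),('lampfoot',(150,490),(150,525)),('blacktop',(270,350),(245,362)),
 ('fingerR',(558,243),(517,222)),('inner',(437,375),(450,360)),('post',(508,395),(517,382))]:
    a=np.array(a)/3+[190,30];b=np.array(b)/3+[170,20]
    print(n,np.round(tri([(A,a),(B,b)]),3))
```

```text
b1 [0.556 0.14  0.229]
b2 [0.563 0.173 0.23 ]
b3 [0.619 0.165 0.181]
b4 [0.578 0.088 0.164]
l1 [0.534 0.462 0.221]
l2 [0.506 0.42  0.193]
l3 [0.492 0.4   0.177]
r1 [0.771 0.152 0.226]
r2 [0.764 0.121 0.227]
r3 [0.702 0.155 0.224]
lamptip [0.711 0.16  0.401]
lampend [0.702 0.461 0.338]
lampfoot [0.698 0.403 0.023]
blacktop [0.719 0.234 0.112]
fingerR [ 0.551 -0.007  0.214]
inner [0.483 0.224 0.173]
post [0.447 0.17  0.143]
```

```bash
python3 -m creep '[[0,0,-0.04,0,0],[0.0222,-0.0112,0,0,0],[0.0222,-0.0112,0,0,0],[0.0222,-0.0112,0,0,0],[0.0222,-0.0112,0,0,0],[0.0222,-0.0112,0,0,0],[0.0222,-0.0112,0,0,0],[0.0222,-0.0112,0,0,0],[0.0222,-0.0112,0,0,0],[0.0222,-0.0112,0,0,0],[0.0222,-0.0112,0,0,0],[0,0,0,-0.12,0]]' && python3 -m creep '[[0,0,0,-0.12,0],[0,0,0,-0.12,0],[0,0,0,-0.12,0],[0,0,0,-0.12,0],[0,0,0,-0.12,0],[0,0,0,-0.12,0],[0,0,0,-0.12,0]]'
cat > look.py <<'E'
from h import *
import sys
n=sys.argv[1]
p=camera_params('wrist'); save('wrist',n+'.png'); s=read_state()
print(s['t'],np.round(s['tool_pos'],4),np.round(s['q'],3),np.round(s['force'],2),np.round(s['wrist_torque'],3),s['opening'])
R=cv2.Rodrigues(np.array(s['orientation']))[0]; print('toolx',R[:,0].round(3),'tooly',R[:,1].round(3))
for q,z in [('knob_axis',.134),('ring_mark',.155),('inner_mark',.172),('catch_post',.1575),('lock_ring',.134),('regulator',.084)]:
    for x in tip_of('wrist',q)[:2]: print(q,np.round(x['pixel'],1),round(x['confidence'],2),np.round(atz(p,x['pixel'],z),4))
E
python3 look.py w1
```

```text
t: 1.75
tool_pos: [0.4862, 0.2255, 0.2699]
orientation: [-2.085, -2.348, -0.002]
force: [-0.1, 0.5, -0.1]
opening: 0.0929
t: 2.33
tool_pos: [0.488, 0.222, 0.2697]
orientation: [0.936, 2.999, 0.0]
force: [-0.5, -0.2, -0.2]
opening: 0.0932
2.3833 [0.488  0.222  0.2697] [ 0.331 -0.057  1.607 -0.     1.591 -0.644] [0.26 0.63 0.09] [ 0.053 -0.026  0.016] 0.09316174588943754
toolx [-0.828  0.561 -0.   ] tooly [0.561 0.828 0.   ]
knob_axis [231.8 176.1] 0.6 [0.4389 0.1687 0.134 ]
knob_axis [308.6 188.8] 0.58 [0.4879 0.2186 0.134 ]
ring_mark [336.  211.4] 0.69 [0.513  0.2299 0.155 ]
inner_mark [316.6 209.7] 0.63 [0.4971 0.2203 0.172 ]
catch_post [231.6 175.3] 0.77 [0.4367 0.177  0.1575]
lock_ring [306.7 189.1] 0.56 [0.4872 0.217  0.134 ]
lock_ring [310.7 190.5] 0.16 [0.4903 0.2192 0.134 ]
```

View pics/w1.png

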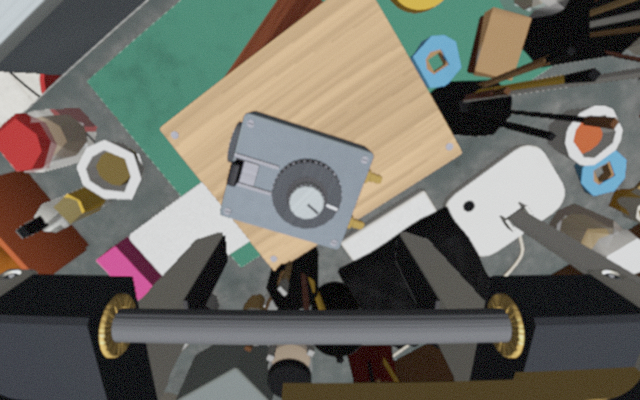

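```bash
python3 -m creep '[[0,0,0,-0.12,0],[0,0,0,-0.12,0],[0,0,0,-0.12,0],[0,0,0,-0.12,0],[0,0,0,-0.12,0],[0,0,0,-0.12,0],[0,0,0,-0.12,0],[0,0,0,0,0]]'
python3 look.py w2
python3 - <<'E'
from h import *
p=camera_params('wrist')
im=cv2.imread('pics/w2.png')
for q,z in [('lock_ring',.155),('inner_mark',.172),('catch',.15),('regulator',.134)]:
    for r in silhouettes('wrist',q)[:1]:
        m=r['region'].astype(np.uint8); c=max(cv2.findContours(m,0,1)[0],key=cv2.contourArea)
        w=np.array([atz(p,x[0],z)[:2] for x in c])*1000
        print(q,r['confidence'],m.sum(),np.round(cv2.minEnclosingCircle(w.astype(np.float32)),1) if 0 else cv2.minEnclosingCircle(w.astype(np.float32)), cv2.minAreaRect(w.astype(np.float32)))
        if q!='regulator': cv2.drawContours(im,[c],-1,(0,0,255),1)
cv2.imwrite('pics/w2z.png',cv2.resize(im[110:270,200:420],None,fx=3.5,fy=3.5,interpolation=3))
E
```

```text
t: 3.35
tool_pos: [0.488, 0.222, 0.2696]
orientation: [-0.366, 3.12, -0.0]
force: [0.4, 0.3, -0.5]
opening: 0.0931
3.4 [0.488  0.222  0.2696] [ 0.331 -0.056  1.607 -0.     1.591 -1.465] [-0.91 -0.59 -0.42] [ 0.14  -0.054 -0.038] 0.09289986886463407
toolx [-0.975 -0.224  0.   ] tooly [-0.224  0.975 -0.   ]
knob_axis [308.7 182.9] 0.65 [0.4847 0.2188 0.134 ]
ring_mark [314.  224.2] 0.73 [0.5143 0.2306 0.155 ]
inner_mark [305.1 213.9] 0.72 [0.5006 0.2197 0.172 ]
inner_mark [560.4 148.3] 0.67 [0.4019 0.4016 0.172 ]
catch_post [271.4 120.5] 0.62 [0.4358 0.1773 0.1575]
lock_ring [307.1 185.2] 0.71 [0.4872 0.2179 0.134 ]
regulator [301.6 159.6] 0.71 [0.4754 0.2088 0.084 ]
regulator [308.9 184.3] 0.36 [0.4994 0.2222 0.084 ]
lock_ring 0.84 2899 ((485.3229064941406, 215.8606414794922), 31.095043182373047) ((485.03094482421875, 216.2337646484375), (61.298126220703125, 58.44429016113281), 12.936295509338379)
inner_mark 0.68 1031 ((484.73931884765625, 216.4182586669922), 15.394292831420898) ((484.8130798339844, 216.4335479736328), (30.016450881958008, 27.87908172607422), 24.94803237915039)
catch 0.86 648 ((440.8616943359375, 182.2247772216797), 13.920583724975586) ((441.0750732421875, 181.62646484375), (20.985919952392578, 22.599008560180664), 36.36277389526367)
regulator 0.75 14539 ((477.0938415527344, 209.4665069580078), 74.45824432373047) ((478.37091064453125, 211.49334716796875), (135.16175842285156, 99.50420379638672), 37.79893112182617)
```

View pics/w2.png

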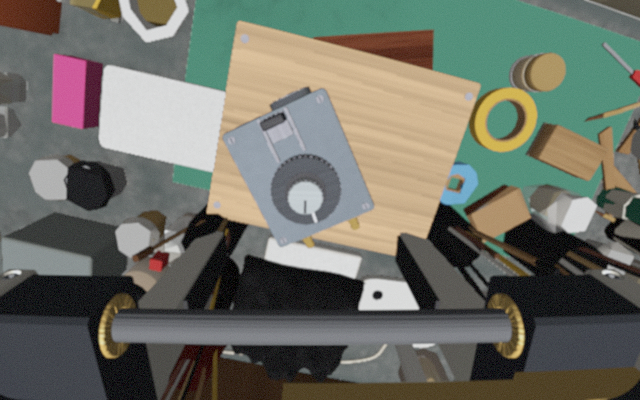

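View pics/w2z.png

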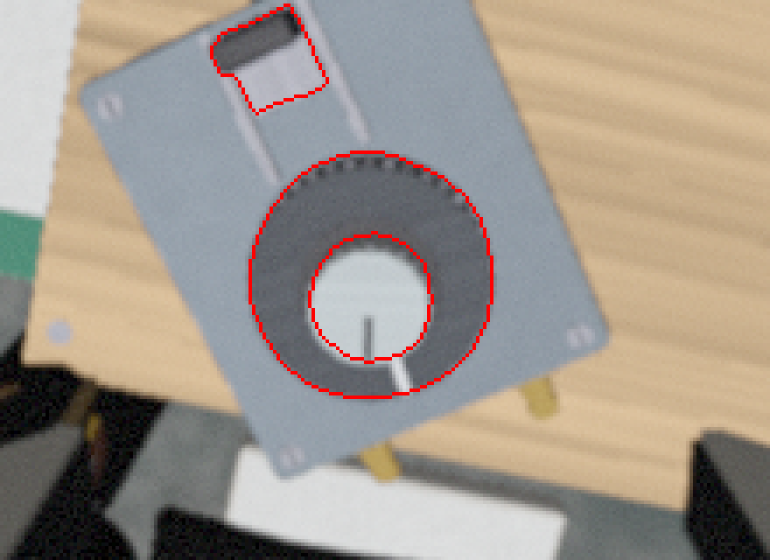

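```bash
python3 -m creep '[[0.0025,-0.0044,0.02,0,50],[0,0,0.02,0,50],[0,0,0.02,0,50],[0,0,0.015,0,50],[0,0,0,0,50],[0,0,0,0,50]]'
python3 look.py w3; python3 -c "
from h import *
save('side','s3.png');a=cv2.imread('pics/s3.png')[80:220,230:400];cv2.imwrite('pics/s3z.png',cv2.resize(a,None,fx=4,fy=4,interpolation=3))"
```

```text
t: 4.4
tool_pos: [0.4859, 0.217, 0.194]
orientation: [0.359, -3.119, 0.001]
force: [0.8, 0.5, -0.1]
opening: 0.0748
4.45 [0.4867 0.2172 0.1953] [ 0.324 -0.033  1.72   0.     1.455 -1.476] [-0.2   0.54 -0.28] [ 0.065 -0.08   0.023] 0.07483068457474881
toolx [-0.974 -0.227 -0.   ] tooly [-0.227  0.974  0.   ]
knob_axis [312.  220.3] 0.98 [0.488  0.2177 0.134 ]
ring_mark [320.4 270.3] 0.92 [0.513  0.2291 0.155 ]
inner_mark [307.9 260.9] 0.65 [0.4992 0.2176 0.172 ]
catch_post [265.3 137. ] 0.62 [0.4354 0.1779 0.1575]
regulator [305.8 184.9] 0.68 [0.4779 0.2103 0.084 ]
```

View pics/w3.png

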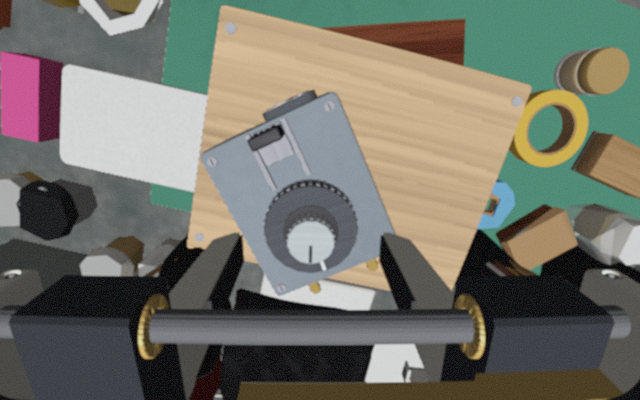

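View pics/s3z.png

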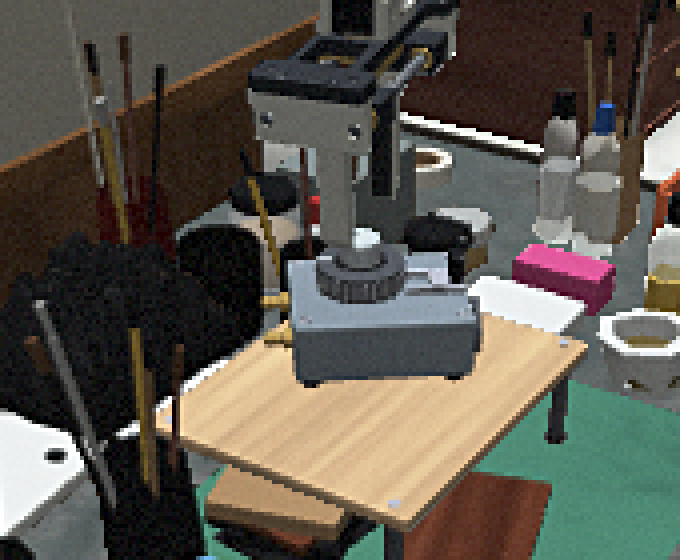

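```bash
python3 -m creep '[[0,0,0.015,0,50],[0,0,0.015,0,50],[0,0,0.010,0,50],[0,0,0,0,50],[0,0,0,0,50]]' && python3 -c "
from h import *
s=read_state();print(s['t'],s['tool_pos'],s['force'],s['wrist_torque'])"
python3 -m creep '[[0,0,0,0,120],[0,0,0,0,120],[0,0,0,0,120],[0,0,0,0,120],[0,0,0,0,120]]' 40; python3 look.py w4
```

```text
t: 5.22
tool_pos: [0.4861, 0.217, 0.1542]
orientation: [0.359, -3.12, 0.0]
force: [-0.3, -0.1, 0.8]
opening: 0.0747
5.2167 [0.48611121 0.21702778 0.15422217] [-0.26847367 -0.14117936  0.82222455] [ 0.06091551 -0.11472704 -0.04397665]
t: 5.63
tool_pos: [0.4873, 0.2169, 0.1557]
orientation: [-0.359, 3.119, -0.001]
force: [-0.1, -2.8, 4.6]
opening: 0.0593
5.6833 [0.4873 0.2169 0.1557] [ 3.230e-01 -4.000e-03  1.765e+00 -1.000e-03  1.379e+00 -1.476e+00] [ 1.08 -4.55  5.67] [-0.597 -0.077  0.072] 0.0594074069347377
toolx [-0.974 -0.227 -0.002] tooly [-0.227  0.974 -0.001]
knob_axis [312.6 241.8] 0.87 [0.4878 0.2175 0.134 ]
knob_axis [327.6 303.5] 0.29 [0.5266 0.2361 0.134 ]
ring_mark [328.1 302.9] 0.98 [0.5119 0.2317 0.155 ]
inner_mark [308.2 296.6] 0.57 [0.4991 0.2177 0.172 ]
catch_post [251.6 146.8] 0.61 [0.4367 0.1765 0.1575]
lock_ring [313.9 241.9] 0.74 [0.4877 0.2182 0.134 ]
regulator [304.1 193.4] 0.95 [0.4755 0.2087 0.084 ]
```

View pics/w4.png

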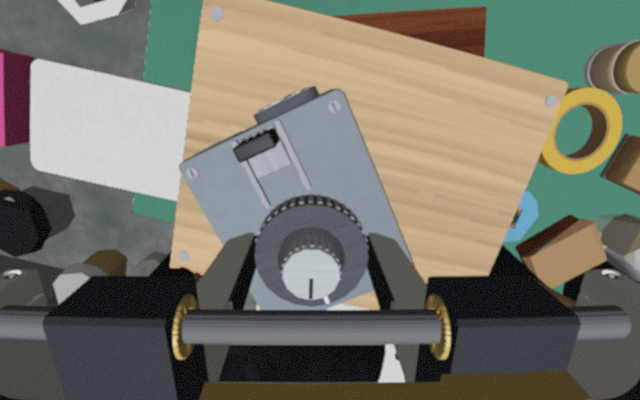

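```bash
cat > st.py <<'E'
from plant import *; import numpy as np, cv2
s=read_state(); R=cv2.Rodrigues(np.array(s['orientation']))[0]
print(round(s['t'],2),'yaw',round(float(np.arctan2(-R[0,0],R[1,0])),4),'pos',np.round(s['tool_pos'],4),'F',np.round(s['force'],1),'M',np.round(s['wrist_torque'],3),'tq6',round(s['joint_torque'][5],3),'q6',round(s['q'][5],4),'op',round(s['opening'],4))
E
python3 st.py; python3 -m creep '[[0,0,0,0.04,120],[0,0,0,0.04,120]]' >/dev/null; python3 st.py;  python3 -m creep '[[0,0,0,0.04,120],[0,0,0,0.04,120]]'>/dev/null; python3 st.py; python3 -m creep '[[0,0,0,0.04,120],[0,0,0,0.04,120]]'>/dev/null; python3 st.py;python3 -m creep '[[0,0,0,0.04,120]]'>/dev/null; python3 st.py
```

```text
5.98 yaw 1.7998 pos [0.4873 0.2169 0.1557] F [ 0.6 -4.8  6.3] M [-0.59  -0.077  0.03 ] tq6 0.035 q6 -1.4765 op 0.0588
6.15 yaw 1.7184 pos [0.4873 0.217  0.1557] F [ 0.1 -4.1  5.8] M [-0.498 -0.084  0.207] tq6 -0.975 q6 -1.3949 op 0.0589
6.32 yaw 1.6381 pos [0.4873 0.2171 0.1557] F [ 0.1 -3.8  6.4] M [-0.482 -0.096  0.22 ] tq6 -0.781 q6 -1.3147 op 0.0593
6.48 yaw 1.5581 pos [0.4873 0.2171 0.1557] F [-0.5 -3.4  5.3] M [-0.471 -0.136  0.21 ] tq6 -0.779 q6 -1.2347 op 0.0594
6.57 yaw 1.5181 pos [0.4873 0.2172 0.1557] F [ 0.7 -2.8  5. ] M [-0.427 -0.149  0.204] tq6 -0.779 q6 -1.1947 op 0.0592
```

```bash
python3 -m creep '[[0,0,0,0.04,120],[0,0,0,0.04,120],[0,0,0,0.04,120],[0,0,0,0.04,120]]' >/dev/null; python3 st.py;  python3 -m creep '[[0,0,0,0.04,120],[0,0,0,0.04,120],[0,0,0,0.04,120]]'>/dev/null; python3 st.py; python3 look.py w5
```

```text
6.9 yaw 1.3582 pos [0.4873 0.2173 0.1557] F [ 0.9 -1.6  4.7] M [-0.272 -0.166  0.185] tq6 -0.778 q6 -1.0347 op 0.0588
7.15 yaw 1.2382 pos [0.4873 0.2174 0.1557] F [ 1.1 -1.3  5.4] M [-0.241 -0.221  0.229] tq6 -0.778 q6 -0.9147 op 0.0587
7.2 [0.4873 0.2174 0.1557] [ 0.324 -0.004  1.765 -0.     1.379 -0.912] [-0.35 -1.31  5.62] [-0.355 -0.163  0.043] 0.0590113518010817
toolx [-0.944  0.329 -0.002] tooly [0.329 0.944 0.001]
knob_axis [311.3 239.8] 0.86 [0.4867 0.2169 0.134 ]
ring_mark [327.1 303.6] 0.61 [0.5164 0.2157 0.155 ]
inner_mark [324.4 295.1] 0.79 [0.4996 0.219  0.172 ]
catch_post [201.  194.7] 0.65 [0.4366 0.1779 0.1575]
lock_ring [312.1 240. ] 0.94 [0.487  0.2173 0.134 ]
regulator [294.9 202.6] 0.86 [0.4774 0.2079 0.084 ]
```

View pics/w5.png

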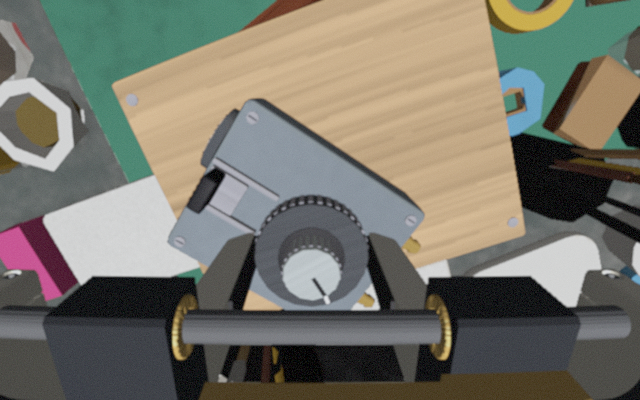

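```bash
for i in 1 2 3; do python3 -m creep '[[0,0,0,0.04,120],[0,0,0,0.04,120]]' >/dev/null; python3 st.py; done
```

```text
7.67 yaw 1.1587 pos [0.4873 0.2174 0.1557] F [ 1.2 -1.5  5.2] M [-0.259 -0.207  0.231] tq6 -0.968 q6 -0.8352 op 0.059
7.83 yaw 1.0785 pos [0.4874 0.2175 0.1557] F [ 0.6 -1.7  4.2] M [-0.144 -0.259  0.264] tq6 -0.778 q6 -0.7549 op 0.0592
8.0 yaw 0.9985 pos [0.4874 0.2176 0.1557] F [ 2.3 -1.4  3.6] M [-0.141 -0.238  0.222] tq6 -0.776 q6 -0.6749 op 0.0589
```

```bash
for i in 1 2 3 4; do python3 -m creep '[[0,0,0,0.03,120],[0,0,0,0.03,120]]' >/dev/null; python3 st.py; done
```

```text
8.17 yaw 0.939 pos [0.4875 0.2176 0.1557] F [ 1.2 -0.8  3.6] M [-0.078 -0.309  0.231] tq6 -0.477 q6 -0.6153 op 0.0589
8.33 yaw 0.879 pos [0.4875 0.2176 0.1557] F [ 0.4 -0.5  4.7] M [-0.083 -0.368  0.279] tq6 -0.526 q6 -0.5554 op 0.0593
8.5 yaw 0.819 pos [0.4875 0.2176 0.1557] F [ 2.  -0.1  3.8] M [-0.079 -0.355  0.236] tq6 -0.526 q6 -0.4954 op 0.0591
8.67 yaw 0.759 pos [0.4876 0.2177 0.1557] F [ 3.  -0.6  4. ] M [-0.002 -0.375  0.235] tq6 -0.525 q6 -0.4354 op 0.0588
```

```bash
for i in 1 2 3 4; do python3 -m creep '[[0,0,0,0.03,120],[0,0,0,0.03,120]]' >/dev/null; python3 st.py; done
```

```text
8.83 yaw 0.699 pos [0.4876 0.2177 0.1557] F [ 2.1 -0.3  3.6] M [-0.028 -0.445  0.269] tq6 -0.499 q6 -0.3754 op 0.0591
9.0 yaw 0.6391 pos [0.4876 0.2178 0.1557] F [2.8 0.4 2.5] M [ 0.008 -0.493  0.306] tq6 -0.43 q6 -0.3154 op 0.0591
9.17 yaw 0.5792 pos [0.4877 0.2178 0.1557] F [ 3.2 -0.   4.4] M [ 0.118 -0.598  0.409] tq6 -0.358 q6 -0.2555 op 0.0588
9.33 yaw 0.5193 pos [0.4877 0.2178 0.1557] F [ 3.8 -0.3  2.7] M [ 0.113 -0.73   0.493] tq6 -0.285 q6 -0.1956 op 0.0592
```

```bash
python3 look.py w6;python3 st.py; python3 -c "
from h import *
a=cv2.imread('pics/w6.png')[130:330,130:450];cv2.imwrite('pics/w6z.png',cv2.resize(a,None,fx=2.5,fy=2.5,interpolation=3))"
```

```text
9.3833 [0.4878 0.2178 0.1557] [ 0.324 -0.004  1.764  0.     1.377 -0.193] [ 3.21 -0.65  3.32] [ 0.145 -0.74   0.276] 0.05903159325137636
toolx [-0.494  0.869 -0.   ] tooly [0.869 0.494 0.003]
knob_axis [311.1 241.2] 0.8 [0.4875 0.2166 0.134 ]
ring_mark [325.7 304.6] 0.97 [0.5083 0.196  0.155 ]
inner_mark [334.5 281.4] 0.91 [0.4986 0.2192 0.172 ]
catch_post [190.  276.2] 0.73 [0.437  0.1772 0.1575]
lock_ring [311.5 241.7] 0.63 [0.4879 0.2164 0.134 ]
regulator [294.3 211.4] 0.68 [0.4771 0.2109 0.084 ]
9.68 yaw 0.521 pos [0.4877 0.2178 0.1557] F [4.8 2.  5.7] M [ 0.477 -1.081  0.034] tq6 0.072 q6 -0.1974 op 0.0588
```

View pics/w6z.png

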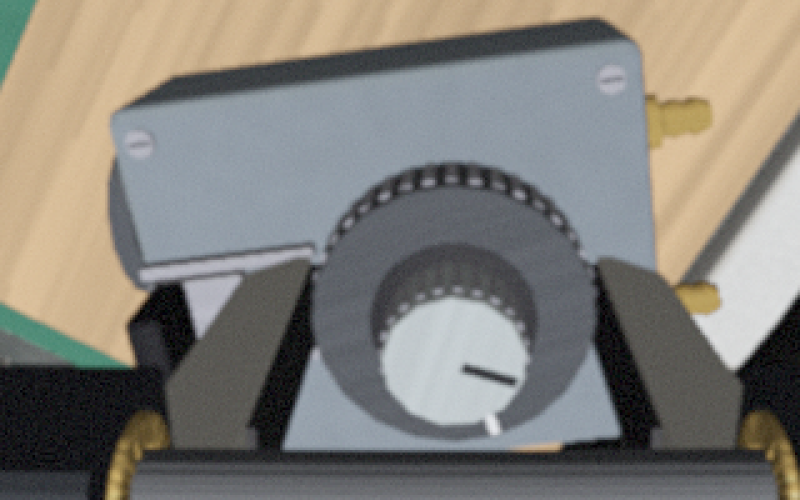

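```bash
python3 -m creep '[[0,0,0,0,68],[0,0,0,0,68],[0,0,0,0,68],[0,0,0,0,68]]' >/dev/null; python3 st.py; python3 -m creep '[[0,0,-0.01,0,68],[0,0,-0.02,0,68],[0,0,-0.02,0,68],[0,0,-0.02,0,68],[0,0,-0.02,0,68],[0,0,-0.02,0,68],[0,0,0,0,68],[0,0,0,0,68]]'; python3 st.py; python3 look.py w7
```

```text
10.02 yaw 0.5203 pos [0.4856 0.2169 0.1537] F [ 0.4 -0.1  0. ] M [ 0.027 -0.007 -0.006] tq6 -0.008 q6 -0.1967 op 0.068
t: 10.68
tool_pos: [0.4872, 0.2174, 0.2664]
orientation: [1.575, 2.716, 0.003]
force: [0.0, 0.3, -0.6]
opening: 0.068
10.68 yaw 0.5201 pos [0.4872 0.2174 0.2664] F [ 0.   0.3 -0.6] M [0.043 0.    0.005] tq6 -0.001 q6 -0.1965 op 0.068
10.7333 [0.4866 0.2172 0.2647] [ 0.324 -0.065  1.624  0.     1.582 -0.197] [-0.57  0.04 -0.53] [ 0.036 -0.066  0.021] 0.06806974918553935
toolx [-0.497  0.868 -0.   ] tooly [0.868 0.497 0.   ]
knob_axis [310.7 190.3] 0.93 [0.488  0.2147 0.134 ]
inner_mark [323.4 205.5] 0.84 [0.4972 0.2184 0.172 ]
catch_post [236.1 206.3] 0.7 [0.4372 0.1776 0.1575]
lock_ring [312.1 189.8] 0.83 [0.4888 0.2157 0.134 ]
regulator [298.3 174.4] 0.73 [0.4756 0.2106 0.084 ]
```

View pics/w7.png

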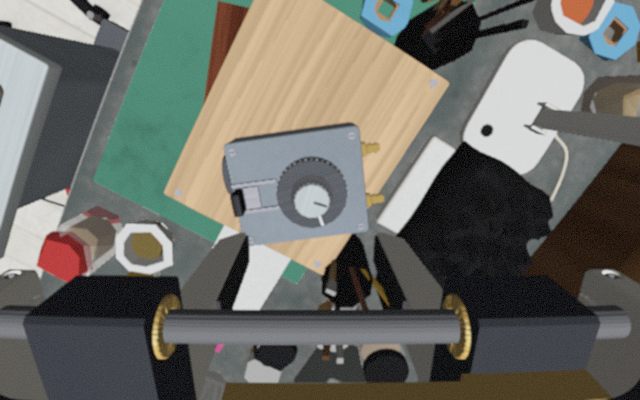

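```bash
python3 -m creep '[[0,0,0,-0.07,255],[0,0,0,-0.07,255],[0,-0.031,0,0,255],[0,-0.031,0,0,255],[0,-0.031,0,0,255],[0,0,0,0,255],[0,0,0,0,255]]'; python3 st.py; python3 look.py w8;python3 -c "
from h import *
a=cv2.imread('pics/w8.png')[130:330,250:570];cv2.imwrite('pics/w8z.png',cv2.resize(a,None,fx=2.5,fy=2.5,interpolation=3))"
```

```text
t: 11.62
tool_pos: [0.4124, 0.1596, 0.2645]
orientation: [1.383, 2.82, 0.001]
force: [0.1, 0.4, 0.2]
opening: 0.0259
11.62 yaw 0.659 pos [0.4124 0.1596 0.2645] F [0.1 0.4 0.2] M [ 0.091 -0.077 -0.033] tq6 -0.169 q6 -0.4059 op 0.0259
11.6667 [0.4132 0.1601 0.2647] [ 0.254 -0.319  1.846  0.     1.613 -0.406] [ 0.06 -0.41 -0.12] [-0.011 -0.052  0.01 ] 0.021977638711709997
toolx [-0.613  0.79  -0.   ] tooly [0.79  0.613 0.001]
knob_axis [419.8 191. ] 0.73 [0.4907 0.2167 0.134 ]
ring_mark [427.7 227.2] 0.67 [0.509  0.1976 0.155 ]
inner_mark [446.  207.3] 0.97 [0.4993 0.2205 0.172 ]
catch_post [348.5 197.3] 0.72 [0.4369 0.1771 0.1575]
lock_ring [417.9 189.7] 0.94 [0.4885 0.2165 0.134 ]
lock_ring [444.3 207.2] 0.7 [0.5192 0.2192 0.134 ]
regulator [393.4 174.3] 0.81 [0.4791 0.2119 0.084 ]
```

View pics/w8.png

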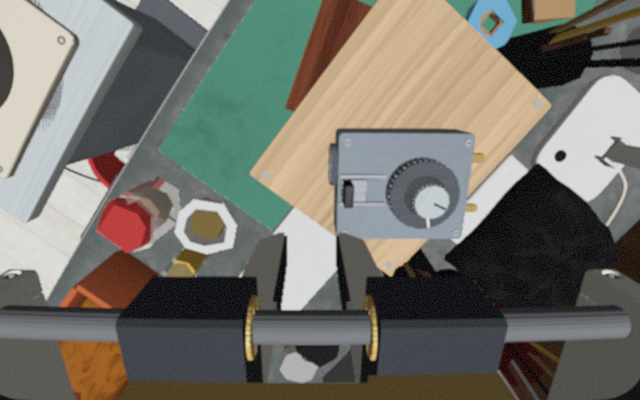

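```bash
python3 -m creep '[[0,0,0.02,0,255],[0,0,0.02,0,255],[0,0,0.02,0,255],[0,0,0.015,0,255],[0,0,0,0,255],[0,0,0,0,255],[0,0,0,0,255]]'>/dev/null; python3 st.py;  python3 -m creep '[[0,0,0.012,0,255],[0,0,0.012,0,255],[0,0,0.012,0,255],[0,0,0,0,255],[0,0,0,0,255]]'>/dev/null; python3 st.py; python3 look.py w9
```

```text
12.55 yaw 0.6602 pos [0.4137 0.1604 0.1907] F [-0.2  0.2  0.6] M [ 0.005 -0.063 -0.012] tq6 0.0 q6 -0.406 op 0.0007
12.97 yaw 0.66 pos [0.4121 0.1599 0.1522] F [0.  0.3 0.6] M [ 0.047 -0.002  0.056] tq6 -0.0 q6 -0.406 op 0.0008
13.0167 [0.4127 0.16   0.1531] [ 0.254 -0.259  2.002  0.     1.4   -0.406] [-0.06 -0.58  0.1 ] [ 0.033 -0.062  0.02 ] 0.0005809378631932067
toolx [-0.613  0.79   0.001] tooly [ 0.79   0.613 -0.001]
knob_axis [478.4 243.3] 0.93 [0.4879 0.2176 0.134 ]
knob_axis [532.1 288.9] 0.19 [0.5372 0.2168 0.134 ]
ring_mark [495.4 309.4] 0.67 [0.5093 0.1966 0.155 ]
ring_mark [474. 243.] 0.36 [0.4707 0.217  0.155 ]
inner_mark [530.1 290.1] 0.6 [0.4984 0.2173 0.172 ]
catch_post [374.6 265.4] 0.82 [0.4376 0.1776 0.1575]
catch_post [475.6 242.5] 0.38 [0.4693 0.2178 0.1575]
lock_ring [476.5 242.2] 0.71 [0.4865 0.2174 0.134 ]
regulator [426.9 210.4] 0.76 [0.4757 0.211  0.084 ]
```

View pics/w9.png

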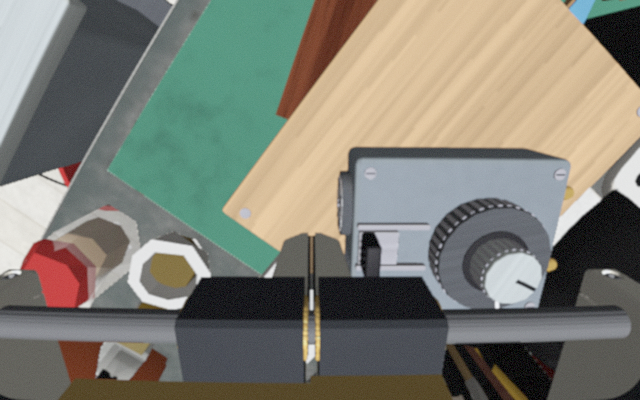

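```bash
for i in 1 2 3 4; do python3 -m creep '[[0,0.002,0,0,255],[0,0.002,0,0,255]]' >/dev/null; python3 st.py; done
```

```text
13.48 yaw 0.6599 pos [0.4165 0.1627 0.1539] F [0.9 0.1 0.8] M [0.073 0.006 0.04 ] tq6 -0.06 q6 -0.4023 op 0.0005
13.65 yaw 0.66 pos [0.4196 0.1652 0.1537] F [0.2 0.3 0.1] M [0.055 0.003 0.015] tq6 -0.043 q6 -0.3987 op 0.0004
13.82 yaw 0.6601 pos [0.4226 0.1676 0.1536] F [-1.5 -1.1  2.2] M [-0.223  0.3   -0.04 ] tq6 -0.048 q6 -0.3953 op 0.0007
13.98 yaw 0.66 pos [0.4257 0.1699 0.1536] F [-2.1 -2.1  1.4] M [-0.227  0.23  -0.001] tq6 -0.046 q6 -0.3919 op 0.0004
```

```bash
for i in 1 2 ; do python3 -m creep '[[0,0.002,0,0,255],[0,0.002,0,0,255]]' >/dev/null; python3 st.py; done; for i in 1 2 ; do python3 -m creep '[[0,0.001,0,0,255]]' >/dev/null; python3 st.py; done
```

```text
14.15 yaw 0.66 pos [0.4289 0.1724 0.1536] F [-2.2 -1.1  0.4] M [-0.267  0.29   0.002] tq6 -0.046 q6 -0.3886 op 0.0006
14.32 yaw 0.66 pos [0.4322 0.1749 0.1536] F [-2.  -2.6  0.9] M [-0.233  0.239  0.005] tq6 -0.047 q6 -0.3853 op 0.0003
14.4 yaw 0.66 pos [0.433  0.1756 0.1536] F [-2.  -1.9  2.2] M [-0.333  0.26   0.005] tq6 -0.01 q6 -0.3846 op 0.0005
14.48 yaw 0.66 pos [0.4337 0.1761 0.1536] F [-2.1 -2.3  0.9] M [-0.257  0.252  0.035] tq6 -0.021 q6 -0.3838 op 0.0005
```

```bash
for i in 1 2 3 4; do python3 -m creep '[[0,0.001,0,0,255]]' >/dev/null; python3 st.py; done
```

```text
14.57 yaw 0.6599 pos [0.4345 0.1767 0.1536] F [-1.5 -1.1  1.1] M [-0.34   0.303  0.039] tq6 -0.028 q6 -0.383 op 0.0004
14.65 yaw 0.66 pos [0.4349 0.177  0.1536] F [-7.  -5.9  5.6] M [-0.962  1.127 -0.009] tq6 -0.033 q6 -0.3822 op 0.0005
14.73 yaw 0.66 pos [0.435  0.1771 0.1535] F [-12.   -8.3   9.6] M [-1.465  1.87  -0.005] tq6 -0.03 q6 -0.3814 op 0.0003
14.82 yaw 0.6599 pos [0.4352 0.1772 0.1536] F [-16.1 -12.5  14.2] M [-1.980e+00  2.636e+00 -1.000e-03] tq6 -0.028 q6 -0.3806 op 0.0002
```

```bash
python3 -m creep '[[0,-0.005,0,0,255],[0,-0.01,0,0,255],[0,-0.01,0,0,255],[0,-0.005,-0.01,0,255],[0,0,-0.03,0,255],[0,0,-0.04,0,255],[0,0,-0.04,0,255],[0,0,0,0,255],[0,0,0,0,255],[0,0,0,0,255]]'; python3 st.py; python3 look.py w10;python3 -c "
from h import *
a=cv2.imread('pics/w10.png')[90:290,250:570];cv2.imwrite('pics/w10z.png',cv2.resize(a,None,fx=2.5,fy=2.5,interpolation=3))"
```

```text
t: 15.65
tool_pos: [0.4134, 0.1603, 0.2741]
orientation: [1.381, 2.821, 0.002]
force: [-0.9, 0.5, -0.3]
opening: 0.0006
15.65 yaw 0.6601 pos [0.4134 0.1603 0.2741] F [-0.9  0.5 -0.3] M [ 0.072 -0.075  0.073] tq6 0.002 q6 -0.406 op 0.0006
15.7 [0.4128 0.1602 0.2729] [ 0.254 -0.32   1.832  0.     1.63  -0.406] [-0.23  0.63 -0.96] [ 0.058 -0.012 -0.001] 0.0006651067366617064
toolx [-0.613  0.79   0.   ] tooly [ 0.79   0.613 -0.001]
knob_axis [416.7 184.1] 0.82 [0.4893 0.2204 0.134 ]
ring_mark [418.  223.5] 0.79 [0.506  0.1948 0.155 ]
inner_mark [434.8 204.5] 0.98 [0.4966 0.2174 0.172 ]
inner_mark [422.2 224.8] 0.29 [0.5007 0.1979 0.172 ]
catch_post [368.2 194. ] 0.67 [0.4522 0.1888 0.1575]
regulator [388.1 172.1] 0.94 [0.4775 0.2108 0.084 ]
regulator [366.6 192.5] 0.5 [0.4741 0.1795 0.084 ]
```

View pics/w10z.png

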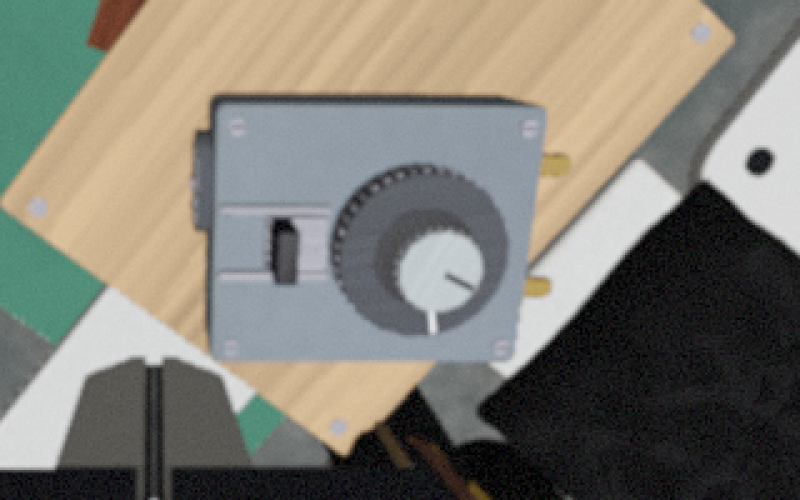

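```bash
cat > ln.py <<'E'
from h import *
s=read_state(); p0=camera_params('wrist')
T=lambda R,t: np.block([[R,np.array(t).reshape(3,1)],[np.zeros((1,3)),1]])
rv=lambda r: cv2.Rodrigues(np.array(r,float))[0]
TT=T(rv(s['orientation']),s['tool_pos']); TC=T(rv(p0['rotation']),p0['position']); X=np.linalg.inv(TT)@TC
def Rt(tx,ty): 
    tx=np.array(tx,float);tx/=np.linalg.norm(tx);ty=np.array(ty,float);ty-=tx*(tx@ty);ty/=np.linalg.norm(ty)
    return np.column_stack([tx,ty,np.cross(tx,ty)])
L={'w1':([.488,.222,.2697],[-.828,.561,0],[.561,.828,0]),
'w2':([.488,.222,.2696],[-.975,-.224,0],[-.224,.975,0]),
'w3':([.4863,.2172,.1945],[-.974,-.227,0],[-.227,.974,0]),
'w4':([.4873,.2169,.1557],[-.974,-.227,-.002],[-.227,.974,-.001]),
'w6':([.4878,.2178,.1557],[-.494,.869,0],[.869,.494,.003]),
'w7':([.4866,.2172,.2655],[-.497,.868,0],[.868,.497,0]),
'w8':([.4128,.1599,.2646],[-.613,.79,0],[.79,.613,0]),
'w9':([.4125,.16,.1531],[-.613,.79,0],[.79,.613,0]),
'w10':([.413,.1602,.2735],[-.613,.79,0],[.79,.613,0])}
def proj(p,w):
    f=200/np.tan(np.radians(p['fov_y'])/2); R=rv(p['rotation']); c=R.T@(np.array(w)-p['position']); u=c[:2]/c[2]
    return u*(1+p['k1']*(u@u))*f+[p['cx'],p['cy']]
for n,(t,tx,ty) in L.items():
    C=T(Rt(tx,ty),t)@X; p=dict(p0); p['position']=C[:3,3]; p['rotation']=cv2.Rodrigues(C[:3,:3])[0].ravel()
    g=cv2.cvtColor(cv2.imread(f'pics/{n}.png'),6).astype(np.float32)
    # rectify top view at z=.172 around axis, 0.2mm/px, +-35mm
    N=175; ax=np.array([.488,.217])
    def rect(z,half):
        k=int(half/.0002); gx,gy=np.meshgrid(np.arange(-k,k+1)*.0002,np.arange(-k,k+1)*.0002)
        m=np.array([proj(p,(ax[0]+a,ax[1]-b,z)) for a,b in zip(gx.ravel(),gy.ravel())]).reshape(*gx.shape,2).astype(np.float32)
        return cv2.remap(g,m[...,0],m[...,1],1)
    im=rect(.172,.018)
    b=cv2.GaussianBlur(im,(0,0),2)
    # bright disc centre: threshold
    th=(b>150).astype(np.uint8); th=cv2.morphologyEx(th,cv2.MORPH_CLOSE,np.ones((25,25)))
    c=max(cv2.findContours(th,0,1)[0],key=cv2.contourArea); (cx,cy),r=cv2.minEnclosingCircle(c)
    M=cv2.moments(c); cx,cy=M['m10']/M['m00'],M['m01']/M['m00']
    ths=np.radians(np.arange(0,360,1)); rr=np.arange(25,55)
    prof=np.array([cv2.remap(im,(cx+rr*np.cos(a)).astype(np.float32).reshape(1,-1),(cy-rr*np.sin(a)).astype(np.float32).reshape(1,-1),1).mean() for a in ths])
    i=prof.argmin(); idx=(np.arange(i-15,i+16))%360; w=np.clip(np.median(prof)-prof[idx],0,None); w[w<w.max()*.3]=0
    ang=i+(w*np.arange(-15,16)).sum()/w.sum()
    cw=ax+np.array([cx-im.shape[1]//2,-(cy-im.shape[0]//2)])*.0002
    print(n,'disc',np.round(cw,4),'r',round(r*.2,1),'inner ang',round((ang+180)%360-180,1),'depth',round(w.max(),1))
    cv2.imwrite(f'pics/r_{n}.png',cv2.resize(im,None,fx=1,fy=1))
E
python3 ln.py; python3 -c "
import cv2,numpy as np
cv2.imwrite('pics/rall.png',np.hstack([cv2.imread(f'pics/r_{n}.png') for n in ['w2','w4','w6','w10']]))"
```

```text
w1 disc [0.4884 0.2176] r 19.8 inner ang 4.4 depth 75.0
w2 disc [0.4888 0.2169] r 19.8 inner ang 7.0 depth 72.7
w3 disc [0.4896 0.2173] r 19.4 inner ang 6.6 depth 103.9
w4 disc [0.4895 0.2174] r 19.8 inner ang 2.8 depth 119.0
w6 disc [0.4888 0.2152] r 17.8 inner ang 23.8 depth 127.9
w7 disc [0.4874 0.2158] r 20.4 inner ang 20.1 depth 75.7
w8 disc [0.4885 0.2156] r 19.7 inner ang 22.5 depth 78.4
w9 disc [0.4902 0.2164] r 19.0 inner ang 12.9 depth 153.5
w10 disc [0.4873 0.2151] r 20.3 inner ang 22.6 depth 81.1[ WARN:0@1.743] global loadsave.cpp:1063 imwrite_ Unsupported depth image for selected encoder is fallbacked to CV_8U.
```

View pics/rall.png

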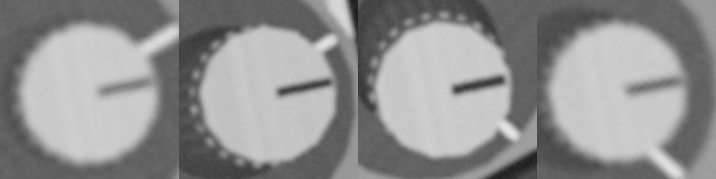

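Run:
```python
from h import *
save('scene','sc_end.png')
a=cv2.imread('pics/sc_end.png')[60:320,130:450];cv2.imwrite('pics/sc_endz.png',cv2.resize(a,None,fx=2.2,fy=2.2,interpolation=3))
```

```text
(no output)
```

View pics/sc_endz.png

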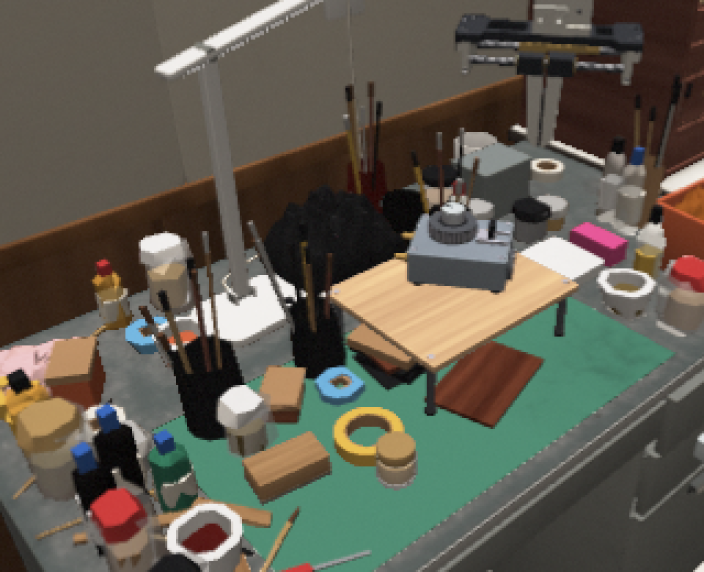

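The scene shows the jar, tape and block where they started, at about (396,455), (368,435) and (288,465) in the zoom. The arm is clear of everything and the catch is forward.

```bash
python3 -c "
from plant import *
print(close_job())"
```

```text
the job is handed in; nothing more can be done
None
```

The regulator is locked: the ring sits snug on its stop, and the catch is fully home. I handed the job in at about 16 s of the 61 s allowed.

- **Ring:** I gripped only the outer ring and turned it clockwise 1.28 rad. Torque held at about 0.22 N m, then rose steadily from about 1.1 rad to 0.49 N m. That is about 0.26 N m above friction, roughly 0.17 rad past first touch. With the arm holding still, the torque fell to about 0.03 N m, then I let go. The ring's mark was still at about the same angle in the last picture.
- **Catch:** I pushed the post with closed fingers at about 3 N until it met the hard stop, where the force climbed to about 20 N, or about 25 N with the upward part. I then backed off and lifted clear. In the last picture the post is about 46 mm from the axis, against 48 mm nominal, which is within camera error.
- **Inner knob:** Its line reads about 13° in straightened views both before and after, so it did not move. My automatic angle fit disagreed, giving about 5° before and 22° after. The white ring mark was pulling its centre off, so I trusted the direct comparison of the views.
- **Surroundings:** The jar, tape and sanding block look unmoved in the last scene picture, and the arm was touching nothing.

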